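# Gauge a vessel and draw the sprung rod to the mark

### The job

Slide the bench gauge's moving jaw shut on the vessel standing between its jaws (either the vial or the bottle) until it presses it against the fixed jaw. Then pull the sprung rod out by its knob until the ring on the rod is level with the pointer on the moving jaw, and finish while still holding the rod there against its spring, with the vessel still upright and snug between the jaws. Leave the other vessel, the timer and the pen where they are.

Things in the scene. Friction and masses are not known exactly. Their poses are not given: they have to be found in the camera images.
- gauge: the bench gauge: an aluminium rail on two grey feet, fixed to the worktop, 300 mm long. Origin on the worktop under the rail; its y axis runs along the rail from the moving jaw toward the fixed jaw, x across it (vessel side is -x, sprung rod side is +x), z up. Rail top 30 mm up.
- anvil_face (a point): point on the measuring face of the fixed jaw (steel plate, 76 mm wide across the rail, 6 to 36 mm above the worktop), 48 mm to the -x side of the rail centre, 20 mm up; the face looks along the gauge's -y. Axes as the gauge's.
- jaw_face (a point): the like point on the face of the moving jaw (same plate size); the face looks along the gauge's +y. Axes as the gauge's.
- jaw (a joint): travel of the moving jaw along the gauge's +y, m: 0 = gap of 100 mm between the faces, gap = 100 mm minus travel. Moves against about 2 N of friction and stays where it is left.
- post (a point): grip point of the grey thumb post with dark ribs that stands up from the moving jaw's carriage, 68 mm above the worktop; the post is 14 mm along gauge y, 26 mm along gauge x, from 46 mm (carriage top) to 86 mm high
- pointer (a point): tip of the thin steel pointer fixed to the moving jaw's carriage, beside the rod and at the height of its axis (68 mm); it moves with the jaw
- ring (a point): centre of the ring (the length mark), a 3 mm thin dark collar 19 mm in diameter on the 9 mm steel rod; the rod's axis is level, parallel to gauge y, 68 mm up and 85 mm to the +x side of the rail. The ring is level with the pointer when both have the same gauge y.
- knob (a point): middle of the grey, dark-ribbed pull knob at the rod's free end, 100 mm from the ring: a level cylinder 22 mm in diameter and 34 mm long along gauge y, with a 33 mm end disc 5 mm thick on its outer (-y) end; 68 mm above the worktop, free below
- rod (a joint): how far the rod is pulled out of its fixed tube along the gauge's -y, m, 0 (fully in) to 0.080 (end stop). An inner spring draws it back in: 3.2 N at 0, rising by 0.8 N per 10 mm; it slides in again when let go.
- vial_mid (a point): centre (half-way up) of the small white-capped vial, 22 mm in diameter, 43 mm tall, upright on the worktop; either between the jaws or standing apart beyond the -y end of the gauge
- bottle_mid (a point): centre (half-way up) of the brown bottle with a white cap, 43 mm in diameter, 82 mm tall, upright on the worktop; it stands in the other of the two places
- bench_timer: bench timer lying on the worktop, 66 x 62 x 18 mm, origin under its centre; leave alone
- pen: felt marker lying on the worktop, 137 mm long along its y, 17 mm thick, origin under its centre; leave alone
There are look-alikes about, which are no part of the job. Of the things that look like the part that bears bottle_mid, the smaller one is meant.

How it is judged (in metres and radians):
On the way:
1. the moving jaw presses the vessel against the fixed jaw (over 1 N on both faces) ((contact force between each of jaw, anvil and vial above 1 N or contact force between each of jaw, anvil and bottle above 1 N)), for 0.2 s.
At the end, for the whole second after the job is handed in: the robot's fingers hold the rod still (under 10 mm/s), pulled out so that its ring is within 4 mm of the pointer along the gauge; the vessel stands upright between the jaws with no more than 2.5 mm of play at either jaw (((y of vial_mid in the frame of anvil_face above -0.0135 m and y of vial_mid in the frame of jaw_face between 0 and 0.0135 m and x of vial_mid in the frame of gauge between -0.085 and -0.02 m and angle between vial_mid's own z axis and vertical below 0.15 rad) or (y of bottle_mid in the frame of anvil_face above -0.024 m and y of bottle_mid in the frame of jaw_face between 0 and 0.024 m and x of bottle_mid in the frame of gauge between -0.085 and -0.02 m and angle between bottle_mid's own z axis and vertical below 0.15 rad)) and y of ring in the frame of pointer between -0.004 and 0.004 m and value of joint rod above 0.02 m and velocity of joint rod between -0.01 and 0.01 m/s and contact force between the fingers and rod above 1 N); the arm keeps its last pose, push and grip.
It fails at once if a vessel is tipped over (angle between any of vial_mid, bottle_mid's own z axis and vertical above 0.4 rad).
It fails at once if the other vessel is displaced, or the gauged one taken away (either moved over 45 mm) (distance of any of vial_mid, bottle_mid from where it was at the start of the episode above 0.045 m).
It fails at once if the timer or the pen is moved over 30 mm (distance of any of bench_timer, pen from where it was at the start of the episode above 0.03 m).
It also fails if it takes over 42 s, if anything falls off the work surface, if the arm or the gripper's body presses on something with over 40 N, if the wrist force passes 120 N, or if a joint passes its speed limit or range.

### The arm

A 6-joint arm with a two-finger parallel gripper is mounted at the origin on a cart in front of the work surface, level with it; the furniture and walls round the work are solid. World frame = base frame: x ahead of the robot, y to its left, z up, the work surface at z = 0. Lengths are in m, angles in degrees, forces in N, time in s.
With the tool pointing down it reaches from about 0.4 to 0.825 m from the base axis. Payload 7 kg.
Tool frame: the origin (TCP) lies between the finger pads; the fingertips stand 22 mm ahead of it and the grasp point (between the pads) lies 3 mm ahead of it; z points along the fingers, y is the line along which they close (so a half turn about z gives the same grasp; the last joint's range is limited). The gripper opens to 88 mm and grips with 3 to 60 N. Pads are 19 mm wide; open, the fingers measure 130 mm over their backs; the gripper's body (78 mm by 193 mm) begins 47 mm behind the grasp point.
Start: joints at [-55.457, 20.546, 0.682, 0, -70.136, -16.507], TCP at [0.209, -0.642, 0.226] pointing down, gripper open.
Joint ranges: [-176.03, 176.03], [-82.01, 121.73], [-58.28, 71.71], [-173.87, 95.51], [-174.79, -0.11], [-173.66, 173.66]. Speed limits (degrees/s): [136.94, 136.94, 172.46, 180, 180, 180].

### API

Orientations are given as [roll, pitch, yaw] about the fixed x, y, z axes, in that order (R = Rz(yaw) Ry(pitch) Rx(roll)).
In Python, from plant import ctrl gives the robot as it stands.
- The arm moves only by the tool apply_moves, never from a script. Its argument "targets" is a list of rows, each an object with "travel": the shift along the tool's x, y, z in mm, a list of three; "roll": the turn about the tool's z in degrees; "jaw": the finger opening in mm, from 0 to 87.6. In form: [{"travel": [tx, ty, tz], "roll": roll, "jaw": jaw}, ...]. A call has 1 to 10 rows; each row shifts and turns the commanded pose from where the row before left it, along the tool's axes as they then stand; what a row does not reach is not made up. A row lasts 1/10 s, in which the tool goes at most 50 mm and 8.59 degrees, less where a joint would pass 70% of its speed; a pose out of reach is approached as far as the arm can. A call with a gripper value outside its range is refused whole. The fingers move at their own pace and stop on an object; the grip force is fixed at half the most. Time passes only in rows, so rows that do not move let the fingers close. It gives the time, the measured TCP pose, the force, the opening and the grip force at its end, in the units of the state.
- ctrl.get_obs(): the state, without advancing time (a new reading comes with each control period).
- ctrl.snapshot(name): name is "side" or "top" or "wrist"; returns the picture (420x560x3 uint8, red, green, blue); there is no depth.
- ctrl.calibration(name): a dict with "K" (3x3 intrinsics, pixels), "extrinsics" (4x4, takes a point from camera to world coordinates); the wrist camera has in their place "hand_eye" (4x4, takes a point from camera to tool coordinates, whose origin is the TCP and whose axes are the flange's). Camera axes: x right, y down, z forward; pixel columns grow to the right and rows downward; lengths in m; the calibration is good to about 2 mm. A picture is of the moment at which its call begins: read the wrist's pose just before it. calibration takes no time and is no camera call.
- ctrl.close_job(): hands the job in; it is judged then, once.
The state is a dict: "clock": time; "joint_pos": joint angles; "qvel": joint speeds; "tau": joint torques, N m; "tool_pos": TCP position; "orientation": TCP orientation; "force": force on the tool from outside, world axes, zero at the start; "moment": the same for the moment, N m; "opening": finger opening in m; "gripper_force": force on a finger pad.
Only numpy, scipy, OpenCV 4.12 (cv2) and the standard library are available. Lean on these libraries where they do the work, as an engineer would, in place of code of your own. Each camera call takes 0.05 s, during which the arm holds its last target. There are 200 camera calls.

## Working session

There is one attempt and no reset: what is moved stays moved. The work goes in short steps, Python scripts to look and compute and a tool call to move; the robot and the scene stay as the last step left them, time stands still between calls to the robot, and variables do not carry over. Pictures are saved under pics/ and viewed, at most 10 in all, crops included, and the job is handed in when it is done.

Besides the shell and the picture viewer there is one more tool, called after "Emit:" by a JSON object that holds its "name" and its "arguments", one argument or row to a line. apply_moves: Moves the arm, as the interface text tells. Its arguments: {"type":"object","properties":{"targets":{"type":"array","items":{"type":"object","properties":{"travel":{"type":"array","items":{"type":"number"}},"roll":{"type":"number"},"jaw":{"type":"number"}}}}},"required":["targets"]}

```bash
mkdir -p pics; ls
python3 - <<'E'
from plant import ctrl
import cv2,numpy as np
for n in("side","top"):
    cv2.imwrite(f"pics/{n}0.png",ctrl.snapshot(n)[:,:,::-1])
    c=ctrl.calibration(n);print(n,np.round(c["K"],1).tolist(),np.round(c["extrinsics"],3).tolist())
print(ctrl.calibration("wrist"));print(ctrl.get_obs())
E
```

```text
pics
side [[467.8, 0.0, 280.8], [0.0, 467.8, 219.0], [0.0, 0.0, 1.0]] [[-1.0, 0.009, 0.015, 0.549], [-0.007, 0.578, -0.816, 0.602], [-0.016, -0.816, -0.577, 0.6], [0.0, 0.0, 0.0, 1.0]]
top [[479.5, 0.0, 276.3], [0.0, 479.5, 211.6], [0.0, 0.0, 1.0]] [[0.007, -0.997, 0.071, 0.484], [-1.0, -0.005, 0.03, -0.184], [-0.029, -0.071, -0.997, 1.026], [0.0, 0.0, 0.0, 1.0]]
{'K': array([[291.69650313,   0.        , 280.17550312],
       [  0.        , 291.69650313, 212.5526006 ],
       [  0.        ,   0.        ,   1.        ]]), 'hand_eye': array([[-1.38197941e-04, -9.55066312e-01, -2.96392175e-01,
         7.97807179e-02],
       [ 9.99999890e-01,  6.31002539e-07, -4.68300405e-04,
         5.69022056e-04],
       [ 4.47444965e-04, -2.96392207e-01,  9.55066207e-01,
        -1.59410409e-01],
       [ 0.00000000e+00,  0.00000000e+00,  0.00000000e+00,
         1.00000000e+00]])}
{'clock': 0.1, 'joint_pos': array([-5.54576269e+01,  2.05864765e+01,  6.37847008e-01, -1.72818626e-02,
       -7.01359378e+01, -1.65064000e+01]), 'qvel': array([-0.0410297 , -0.10463911,  0.10685824,  0.02743099,  0.07404422,
        0.07188144]), 'tau': array([-9.51499460e-04, -5.84161341e+01,  2.93752170e+01,  7.01552957e+00,
        1.01619391e-02, -6.67750646e-05]), 'tool_pos': array([ 0.20881288, -0.6414165 ,  0.22481852]), 'orientation': array([ 1.79914302e+02, -8.45224309e-03, -1.61969905e+02]), 'force': array([ 0.2606472 ,  0.71688253, -0.22121045]), 'moment': array([-0.02330396,  0.0039588 ,  0.00838272]), 'gripper_force': 0.0, 'opening': 0.08747092759602607}
```

View pics/top0.png

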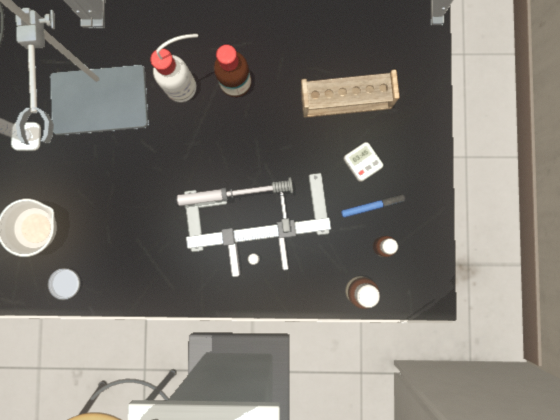

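View pics/side0.png

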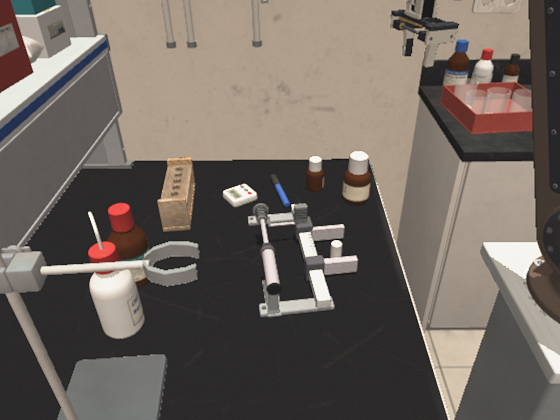

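Top view: the vial (253,259) stands between the fixed jaw (235,255) and the moving jaw (283,245), with the post at (286,227). The rod runs from the ring at (229,193) to the knob at (283,187).

Candidates for the bottle are the small brown one (387,246) and the large brown one (366,292). The red-capped ones at (231,70) and (174,75) are other look-alikes. The smaller white-capped one at (387,246) is meant. It stands apart, so the vial is the gauged vessel.

```bash
cat > h.py <<'E'
import numpy as np
from plant import ctrl
def cam(n):
    c=ctrl.calibration(n)
    if n!="wrist": return c["K"],c["extrinsics"]
    from scipy.spatial.transform import Rotation as R
    o=ctrl.get_obs();T=np.eye(4);T[:3,:3]=R.from_euler("xyz",o["orientation"],degrees=True).as_matrix();T[:3,3]=o["tool_pos"]
    return c["K"],T@c["hand_eye"]
def px2w(KE,u,v,z):
    K,E=KE;d=E[:3,:3]@np.linalg.solve(K,[u,v,1]);return E[:3,3]+d*(z-E[2,3])/d[2]
E
python3 - <<'E'
import cv2
from h import *
k=cam("top")
for n,u,v,z in[("railL",188,241,.03),("railR",330,226,.03),("post",287,226,.086),("vialcap",253,259,.043),("knob",283,187,.068),("ring",229,193,.068),("fixedface",238,258,.036),("jawface",282,250,.036),("smallbottle",389,246,.082),("big",367,295,.1)]:
    print(n,np.round(px2w(k,u,v,z),4))
im=cv2.imread("pics/top0.png")[160:310,175:415]
cv2.imwrite("pics/c1.png",cv2.resize(im,None,fx=3.3,fy=3.3,interpolation=cv2.INTER_CUBIC))
E
```

```text
railL [0.4928 0.0298 0.03  ]
railR [ 0.5258 -0.2656  0.03  ]
post [ 0.523  -0.1769  0.086 ]
vialcap [ 0.4568 -0.1074  0.043 ]
knob [ 0.6021 -0.1683  0.068 ]
ring [ 0.5896 -0.0595  0.068 ]
fixedface [ 0.4585 -0.0759  0.036 ]
jawface [ 0.4755 -0.1665  0.036 ]
smallbottle [ 0.4852 -0.376   0.082 ]
big [ 0.3919 -0.3299  0.1   ]
```

View pics/c1.png

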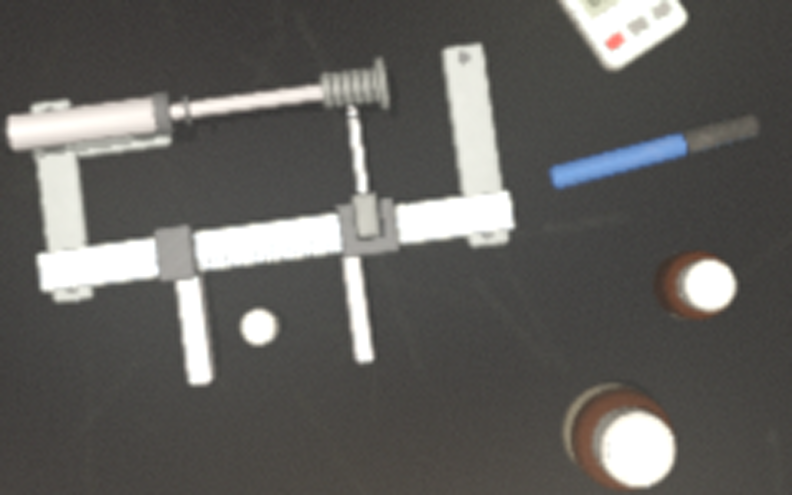

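The crop confirms the choice: the vial is between the plates, the small brown bottle stands apart, and the post is at crop (367,216), on the carriage. I'll go above the post with the fingers closing along the rail.

Emit:
{"name": "apply_moves", "arguments": {
  "targets": [
    {"travel":[-36,29,3],"roll":0,"jaw":87},
    {"travel":[-36,29,3],"roll":0,"jaw":87},
    {"travel":[-36,29,3],"roll":0,"jaw":87},
    {"travel":[-36,29,3],"roll":0,"jaw":87},
    {"travel":[-36,29,3],"roll":0,"jaw":87},
    {"travel":[-36,29,3],"roll":0,"jaw":87},
    {"travel":[-36,29,3],"roll":0,"jaw":87},
    {"travel":[-36,29,3],"roll":0,"jaw":87},
    {"travel":[-36,29,3],"roll":0,"jaw":87},
    {"travel":[-36,29,3],"roll":0,"jaw":87}
  ]
}}

```text
clock: 1.1
tool_pos: [0.462, -0.2528, 0.1955]
orientation: [180.0, -0.0, -162.0]
force: [0.5, -0.8, 0.7]
opening: 0.0872
gripper_force: 0.0
```

Emit:
{"name": "apply_moves", "arguments": {
  "targets": [
    {"travel":[-36,29,3],"roll":0,"jaw":60},
    {"travel":[-36,29,3],"roll":0,"jaw":60},
    {"travel":[0,0,0],"roll":6,"jaw":60},
    {"travel":[0,0,0],"roll":5,"jaw":60},
    {"travel":[0,0,0],"roll":0,"jaw":60},
    {"travel":[0,0,0],"roll":0,"jaw":60}
  ]
}}

```text
clock: 1.7
tool_pos: [0.5118, -0.1772, 0.1895]
orientation: [180.0, -0.0, -172.8]
force: [0.5, -0.0, -0.1]
opening: 0.0602
gripper_force: 0.0
```

Run:
```python
import cv2
from h import *
k=cam("wrist");o=ctrl.get_obs();print(o["clock"],o["tool_pos"],o["orientation"],o["force"])
im=ctrl.snapshot("wrist");cv2.imwrite("pics/w1.png",im[:,:,::-1]);np.savez("w1.npz",K=k[0],E=k[1])
```

```text
1.7 [ 0.51176874 -0.17719568  0.18946505] [ 1.79994521e+02 -2.59113525e-02 -1.72821754e+02] [ 0.48303325 -0.0154767  -0.09426941]
```

View pics/w1.png

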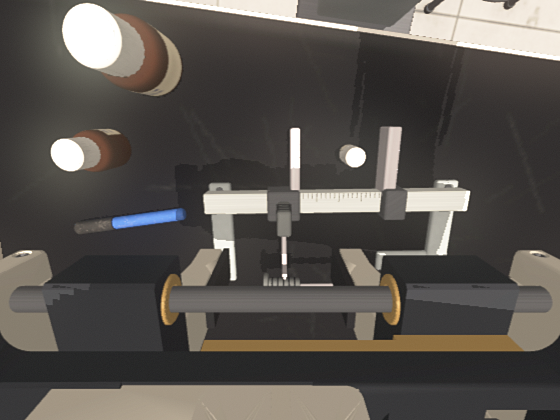

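```bash
python3 - <<'E'
from h import *
d=np.load("w1.npz");k=(d["K"],d["E"])
for n,u,v,z in[("post top lo",284,209,.086),("post top hi",284,235,.086),("L",276.5,222,.086),("R",291,222,.086),("railL",206,203,.03),("railR",467,199,.03),("vialcap",352,156,.043),("jawface",300,150,.036),("anvil",379,150,.036)]:
    print(n,np.round(px2w(k,u,v,z),4))
E
python3 - <<'E'
import cv2
im=cv2.imread("pics/w1.png")[120:300,190:420]
cv2.imwrite("pics/c2.png",cv2.resize(im,None,fx=3.3,fy=3.3,interpolation=cv2.INTER_CUBIC))
E
```

```text
post top lo [ 0.5094 -0.1733  0.086 ]
post top hi [ 0.5354 -0.1699  0.086 ]
L [ 0.5231 -0.1787  0.086 ]
R [ 0.5214 -0.165   0.086 ]
railL [ 0.5298 -0.2591  0.03  ]
railR [0.4884 0.0329 0.03  ]
vialcap [ 0.4564 -0.1086  0.043 ]
jawface [ 0.4577 -0.1624  0.036 ]
anvil [ 0.4473 -0.0798  0.036 ]
```

View pics/c2.png

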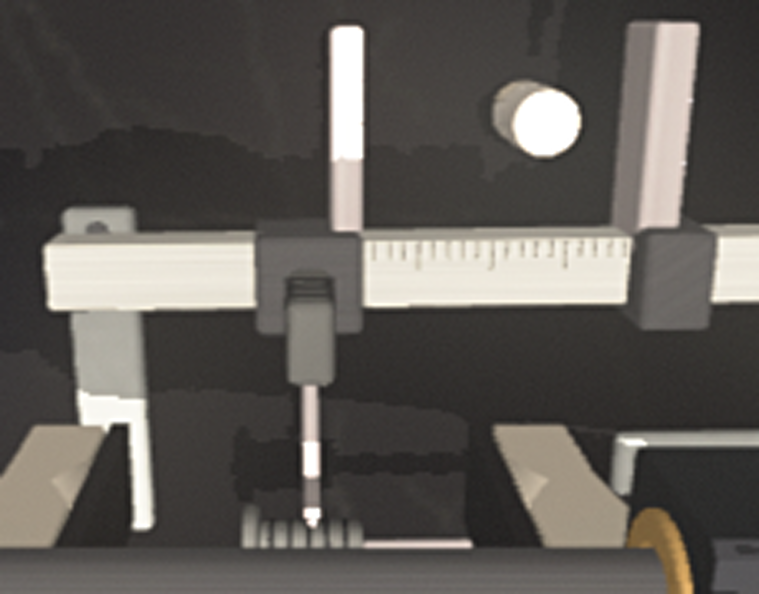

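The post's top spans about (276–291, 209–235), and its computed 14 × 26 mm size matches. Its centre is near (0.522, -0.172). Next I descend and grip the post.

Emit:
{"name": "apply_moves", "arguments": {
  "targets": [
    {"travel":[-10,4,14],"roll":0.5,"jaw":60},
    {"travel":[0,0,30],"roll":0,"jaw":60},
    {"travel":[0,0,30],"roll":0,"jaw":60},
    {"travel":[0,0,25],"roll":0,"jaw":50},
    {"travel":[0,0,15],"roll":0,"jaw":40},
    {"travel":[0,0,0],"roll":0,"jaw":20},
    {"travel":[0,0,0],"roll":0,"jaw":8},
    {"travel":[0,0,0],"roll":0,"jaw":8},
    {"travel":[0,0,0],"roll":0,"jaw":8},
    {"travel":[0,0,0],"roll":0,"jaw":8}
  ]
}}

```text
clock: 2.75
tool_pos: [0.5221, -0.172, 0.0766]
orientation: [-180.0, 0.1, -173.4]
force: [-0.1, -0.6, 2.3]
opening: 0.0138
gripper_force: 30.0
```

Emit:
{"name": "apply_moves", "arguments": {
  "targets": [
    {"travel":[0,6,0],"roll":0,"jaw":8},
    {"travel":[0,6,0],"roll":0,"jaw":8},
    {"travel":[0,6,0],"roll":0,"jaw":8},
    {"travel":[0,6,0],"roll":0,"jaw":8},
    {"travel":[0,6,0],"roll":0,"jaw":8},
    {"travel":[0,3,0],"roll":0,"jaw":8},
    {"travel":[0,3,0],"roll":0,"jaw":8},
    {"travel":[0,3,0],"roll":0,"jaw":8},
    {"travel":[0,3,0],"roll":0,"jaw":8},
    {"travel":[0,3,0],"roll":0,"jaw":8}
  ]
}}

```text
clock: 3.75
tool_pos: [0.5159, -0.1272, 0.0765]
orientation: [-180.0, -0.0, -173.4]
force: [-3.4, -2.7, 8.9]
opening: 0.0137
gripper_force: 30.0
```

Emit:
{"name": "apply_moves", "arguments": {
  "targets": [
    {"travel":[0,3,0],"roll":0,"jaw":8},
    {"travel":[0,3,0],"roll":0,"jaw":8},
    {"travel":[0,3,0],"roll":0,"jaw":8},
    {"travel":[0,3,0],"roll":0,"jaw":8},
    {"travel":[0,3,0],"roll":0,"jaw":8},
    {"travel":[0,3,0],"roll":0,"jaw":8},
    {"travel":[0,3,0],"roll":0,"jaw":8},
    {"travel":[0,3,0],"roll":0,"jaw":8}
  ]
}}

```text
clock: 4.55
tool_pos: [0.5126, -0.1035, 0.0765]
orientation: [-180.0, -0.1, -173.4]
force: [-4.8, -5.6, 9.9]
opening: 0.014
gripper_force: 30.0
```

Emit:
{"name": "apply_moves", "arguments": {
  "targets": [
    {"travel":[0.5,2,0],"roll":0,"jaw":8},
    {"travel":[0.5,2,0],"roll":0,"jaw":8},
    {"travel":[0,2,0],"roll":0,"jaw":8}
  ]
}}

```text
clock: 4.85
tool_pos: [0.5123, -0.1022, 0.0767]
orientation: [-179.6, -0.0, -173.3]
force: [8.6, -46.5, -6.7]
opening: 0.0137
gripper_force: 30.0
```

Emit:
{"name": "apply_moves", "arguments": {
  "targets": [
    {"travel":[0,1,0],"roll":0,"jaw":8},
    {"travel":[0,1,0],"roll":0,"jaw":8}
  ]
}}

```text
clock: 5.05
tool_pos: [0.5123, -0.102, 0.0767]
orientation: [-179.5, -0.1, -173.3]
force: [12.6, -53.2, -7.8]
opening: 0.0138
gripper_force: 30.0
```

Emit:
{"name": "apply_moves", "arguments": {
  "targets": [
    {"travel":[0,1,0],"roll":0,"jaw":8},
    {"travel":[0,1,0],"roll":0,"jaw":8}
  ]
}}

```text
clock: 5.25
tool_pos: [0.5122, -0.1013, 0.0766]
orientation: [-179.4, -0.1, -173.4]
force: [13.1, -58.8, -9.6]
opening: 0.0149
gripper_force: 30.1
```

Emit:
{"name": "apply_moves", "arguments": {
  "targets": [
    {"travel":[0,-2,0],"roll":0,"jaw":8},
    {"travel":[0,-2,0],"roll":0,"jaw":8},
    {"travel":[0,-2,0],"roll":0,"jaw":8}
  ]
}}

```text
clock: 5.55
tool_pos: [0.5125, -0.1031, 0.0766]
orientation: [-179.7, -0.0, -173.5]
force: [1.1, -15.2, 3.6]
opening: 0.0136
gripper_force: 30.1
```

Still pressing at about 15 N. I'll release the post and rise.

Emit:
{"name": "apply_moves", "arguments": {
  "targets": [
    {"travel":[0,0,0],"roll":0,"jaw":30},
    {"travel":[0,0,0],"roll":0,"jaw":36},
    {"travel":[0,0,0],"roll":0,"jaw":36},
    {"travel":[0,0,-20],"roll":0,"jaw":36},
    {"travel":[0,0,-30],"roll":0,"jaw":60},
    {"travel":[0,0,-40],"roll":0,"jaw":60},
    {"travel":[0,0,-20],"roll":0,"jaw":60},
    {"travel":[30,0,0],"roll":0,"jaw":60},
    {"travel":[30,-20,0],"roll":0,"jaw":60},
    {"travel":[0,0,0],"roll":0,"jaw":60}
  ]
}}

```text
clock: 6.55
tool_pos: [0.4517, -0.1266, 0.1857]
orientation: [179.9, -0.0, -173.5]
force: [1.2, -0.0, -0.6]
opening: 0.0596
gripper_force: 0.0
```

Run:
```python
import cv2
from h import *
t=ctrl.snapshot("top")[160:310,175:415,::-1]
cv2.imwrite("pics/c3.png",cv2.resize(t,None,fx=3.3,fy=3.3,interpolation=cv2.INTER_CUBIC))
o=ctrl.get_obs();print(o["clock"],o["tool_pos"],o["orientation"])
```

```text
6.6 [ 0.45341126 -0.12624514  0.18594212] [ 1.79962499e+02  4.08359355e-02 -1.73495183e+02]
```

View pics/c3.png

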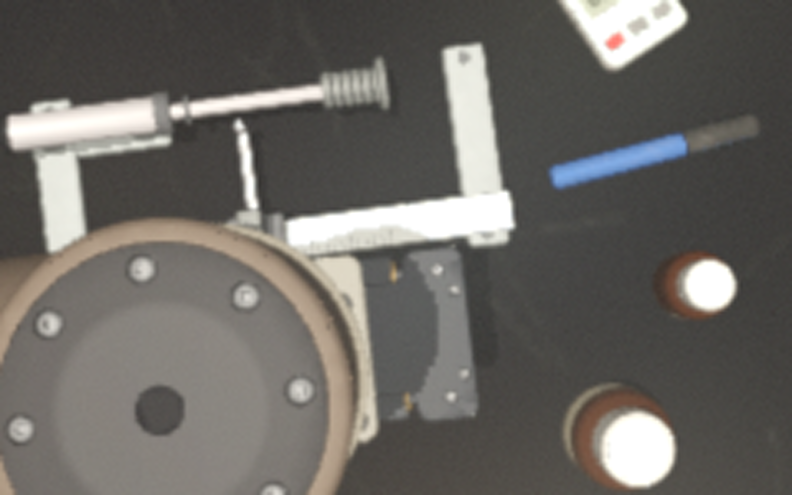

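The pointer tip is now at crop (239,122), the ring at (183,110) and the knob middle at (350,87). Vial and jaws are hidden under the arm.

Run:
```python
import cv2
from h import *
k=cam("top")
f=lambda u,v:px2w(k,u/3.3+175-.35,v/3.3+160-.35,.068)
P,R,Kn,D=f(239,122),f(183,110),f(350,87),f(382,83)
a=np.radians(7.9);gy=np.array([-np.sin(a),np.cos(a),0]);gx=np.array([np.cos(a),np.sin(a),0])
print(P,R,Kn,D,"pull",(R-P)@gy,"ring-knob",(R-Kn)@gy,(R-Kn)@gx)
o=ctrl.get_obs()
kw=cam("wrist");np.savez("w2.npz",K=kw[0],E=kw[1])
cv2.imwrite("pics/w2.png",ctrl.snapshot("wrist")[:,:,::-1])
```

```text
[ 0.58239854 -0.09610743  0.068     ] [ 0.58963181 -0.06174422  0.068     ] [ 0.60409234 -0.16367401  0.068     ] [ 0.60660662 -0.18315809  0.068     ] pull 0.03304291416987009 ring-knob 0.10294994578645063 -0.0003135985131130815
```

View pics/w2.png

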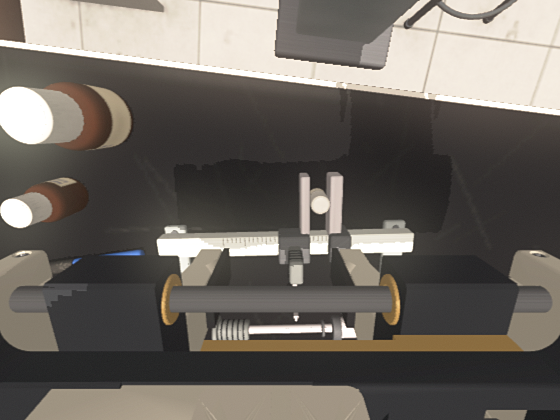

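The vial (319,201) stands upright and snug between the plates. Next I turn the tool about 88.6° so the fingers close across the rod, then go above the knob.

Emit:
{"name": "apply_moves", "arguments": {
  "targets": [
    {"travel":[0,0,0],"roll":8,"jaw":60},
    {"travel":[0,0,0],"roll":8,"jaw":60},
    {"travel":[0,0,0],"roll":8,"jaw":60},
    {"travel":[0,0,0],"roll":8,"jaw":60},
    {"travel":[0,0,0],"roll":8,"jaw":60},
    {"travel":[0,0,0],"roll":8,"jaw":60},
    {"travel":[0,0,0],"roll":8,"jaw":60},
    {"travel":[0,0,0],"roll":8,"jaw":60},
    {"travel":[0,0,0],"roll":8,"jaw":60},
    {"travel":[0,0,0],"roll":8,"jaw":60}
  ]
}}

```text
clock: 7.65
tool_pos: [0.4555, -0.1255, 0.1854]
orientation: [-180.0, -0.0, 106.2]
force: [1.0, 0.9, 0.2]
opening: 0.06
gripper_force: 0.0
```

Emit:
{"name": "apply_moves", "arguments": {
  "targets": [
    {"travel":[0,0,0],"roll":8.5,"jaw":60},
    {"travel":[-15,36,0],"roll":0,"jaw":60},
    {"travel":[-15,36,0],"roll":0,"jaw":60},
    {"travel":[-15,36,0],"roll":0,"jaw":60},
    {"travel":[-13,35,0],"roll":0,"jaw":60},
    {"travel":[0,0,0],"roll":0,"jaw":60},
    {"travel":[0,0,0],"roll":0,"jaw":60}
  ]
}}

```text
clock: 8.35
tool_pos: [0.6075, -0.1788, 0.1815]
orientation: [179.9, -2.0, 99.5]
force: [-0.4, -0.3, -0.3]
opening: 0.0601
gripper_force: 0.0
```

Run:
```python
import cv2
from h import *
kw=cam("wrist");np.savez("w3.npz",K=kw[0],E=kw[1])
cv2.imwrite("pics/w3.png",ctrl.snapshot("wrist")[:,:,::-1])
o=ctrl.get_obs();print(o["clock"],o["tool_pos"],o["orientation"])
```

```text
8.4 [ 0.60679396 -0.17875887  0.18211793] [179.87353668  -1.98899955  99.48661895]
```

View pics/w3.png

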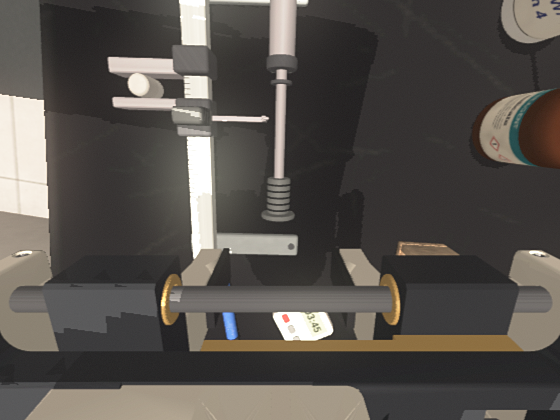

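Clear view: ring at (281,80), pointer tip at (267,119), knob (278,197). The pose is slightly off the commanded one, so I'll check the joints.

Run:
```python
from h import *
o=ctrl.get_obs();print(np.round(o["joint_pos"],1),np.round(o["qvel"],2),o["tool_pos"],o["orientation"])
k=cam("wrist")
f=lambda u,v,z=.068:px2w(k,u,v,z)
a=np.radians(7.9);gy=np.array([-np.sin(a),np.cos(a),0]);gx=np.array([np.cos(a),np.sin(a),0])
P,R,N=f(267,119),f(281,80.5),f(278.5,194)
print(P,R,N,(R-P)@gy,(R-N)@gy,(R-N)@gx, R-.1*gy)
```

```text
[  -0.    18.8   -6.9   -2.2  -64.5 -169.5] [ 0.11 -1.87 -1.06  0.11  0.04  0.08] [ 0.60679396 -0.17875887  0.18211793] [179.87353668  -1.98899955  99.48661895]
[ 0.58148549 -0.09412109  0.068     ] [ 0.58864559 -0.06041235  0.068     ] [ 0.60296945 -0.16044005  0.068     ] 0.032404708006073285 0.10104712286114893 -0.00043966296016210814 [ 0.60239004 -0.1594633   0.068     ]
```

Joint 6 is at its limit, so I turn back to the equivalent grasp half a turn away.

Emit:
{"name": "apply_moves", "arguments": {
  "targets": [
    {"travel":[0,0,0],"roll":-8,"jaw":60},
    {"travel":[0,0,0],"roll":-8,"jaw":60},
    {"travel":[0,0,0],"roll":-8,"jaw":60},
    {"travel":[0,0,0],"roll":-8,"jaw":60},
    {"travel":[0,0,0],"roll":-8,"jaw":60},
    {"travel":[0,0,0],"roll":-8,"jaw":60},
    {"travel":[0,0,0],"roll":-8,"jaw":60},
    {"travel":[0,0,0],"roll":-8,"jaw":60},
    {"travel":[0,0,0],"roll":-8,"jaw":60},
    {"travel":[0,0,0],"roll":-8,"jaw":60}
  ]
}}

```text
clock: 9.4
tool_pos: [0.6061, -0.1788, 0.1839]
orientation: [178.0, -0.1, 179.8]
force: [0.1, 0.2, -0.7]
opening: 0.0601
gripper_force: 0.0
```

Emit:
{"name": "apply_moves", "arguments": {
  "targets": [
    {"travel":[0,0,0],"roll":-8,"jaw":60},
    {"travel":[0,0,0],"roll":-8,"jaw":60},
    {"travel":[0,0,0],"roll":-8,"jaw":60},
    {"travel":[0,0,0],"roll":-8,"jaw":60},
    {"travel":[0,0,0],"roll":-8,"jaw":60},
    {"travel":[0,0,0],"roll":-8,"jaw":60},
    {"travel":[0,0,0],"roll":-8,"jaw":60},
    {"travel":[0,0,0],"roll":-8,"jaw":60},
    {"travel":[0,0,0],"roll":-8,"jaw":60},
    {"travel":[0,0,0],"roll":-8,"jaw":60}
  ]
}}

```text
clock: 10.4
tool_pos: [0.6061, -0.1788, 0.1839]
orientation: [179.6, 1.9, -100.2]
force: [1.0, 0.4, 0.8]
opening: 0.0599
gripper_force: 0.0
```

Emit:
{"name": "apply_moves", "arguments": {
  "targets": [
    {"travel":[0,0,0],"roll":-8,"jaw":60},
    {"travel":[0,0,0],"roll":-8,"jaw":60},
    {"travel":[0,0,0],"roll":-2,"jaw":60},
    {"travel":[0,0,0],"roll":0,"jaw":60},
    {"travel":[0,0,0],"roll":0,"jaw":60}
  ]
}}

```text
clock: 10.9
tool_pos: [0.6064, -0.179, 0.1838]
orientation: [-179.8, 2.0, -82.6]
force: [-0.6, 0.5, -0.2]
opening: 0.06
gripper_force: 0.0
```

Emit:
{"name": "apply_moves", "arguments": {
  "targets": [
    {"travel":[-11,1,0],"roll":0,"jaw":60},
    {"travel":[0,0,30],"roll":-0.5,"jaw":60},
    {"travel":[0,0,30],"roll":0,"jaw":55},
    {"travel":[0,0,30],"roll":0,"jaw":50},
    {"travel":[0,0,15],"roll":0,"jaw":50},
    {"travel":[0,0,8],"roll":0,"jaw":50},
    {"travel":[0,0,0],"roll":0,"jaw":50},
    {"travel":[0,0,0],"roll":0,"jaw":50}
  ]
}}

```text
clock: 11.7
tool_pos: [0.6047, -0.1646, 0.0717]
orientation: [-179.8, 1.9, -82.0]
force: [-0.4, -0.5, -0.0]
opening: 0.0501
gripper_force: 0.0
```

Emit:
{"name": "apply_moves", "arguments": {
  "targets": [
    {"travel":[0,0,0],"roll":0,"jaw":30},
    {"travel":[0,0,0],"roll":0,"jaw":16},
    {"travel":[0,0,0],"roll":0,"jaw":16},
    {"travel":[0,0,0],"roll":0,"jaw":16},
    {"travel":[0,0,0],"roll":0,"jaw":16}
  ]
}}

```text
clock: 12.2
tool_pos: [0.6033, -0.165, 0.0709]
orientation: [-179.9, 2.0, -82.0]
force: [-3.6, 0.6, 4.0]
opening: 0.0185
gripper_force: 29.0
```

Emit:
{"name": "apply_moves", "arguments": {
  "targets": [
    {"travel":[3,0,0],"roll":0,"jaw":16},
    {"travel":[3,0,0],"roll":0,"jaw":16},
    {"travel":[3,0,0],"roll":0,"jaw":16},
    {"travel":[3,0,0],"roll":0,"jaw":16},
    {"travel":[3,0,0],"roll":0,"jaw":16},
    {"travel":[3,0,0],"roll":0,"jaw":16},
    {"travel":[3,0,0],"roll":0,"jaw":16},
    {"travel":[3,0,0],"roll":0,"jaw":16},
    {"travel":[3,0,0],"roll":0,"jaw":16},
    {"travel":[3,0,0],"roll":0,"jaw":16}
  ]
}}

```text
clock: 13.2
tool_pos: [0.6075, -0.1942, 0.0707]
orientation: [-179.9, 2.0, -82.0]
force: [-7.2, 5.1, 12.0]
opening: 0.0184
gripper_force: 30.4
```

Emit:
{"name": "apply_moves", "arguments": {
  "targets": [
    {"travel":[3,0,0],"roll":0,"jaw":16},
    {"travel":[0,0,0],"roll":0,"jaw":16},
    {"travel":[0,0,0],"roll":0,"jaw":16}
  ]
}}

```text
clock: 13.5
tool_pos: [0.6079, -0.1971, 0.0707]
orientation: [-179.9, 2.0, -82.0]
force: [-7.2, 4.7, 12.4]
opening: 0.0184
gripper_force: 30.4
```

Run:
```python
import cv2
from h import *
a=ctrl.snapshot("top")[160:280,175:315,::-1];b=ctrl.snapshot("side")[190:310,225:365,::-1]
cv2.imwrite("pics/c4.png",cv2.resize(np.hstack([a,b]),None,fx=2.8,fy=4,interpolation=cv2.INTER_CUBIC))
```

```text
(no output)
```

View pics/c4.png

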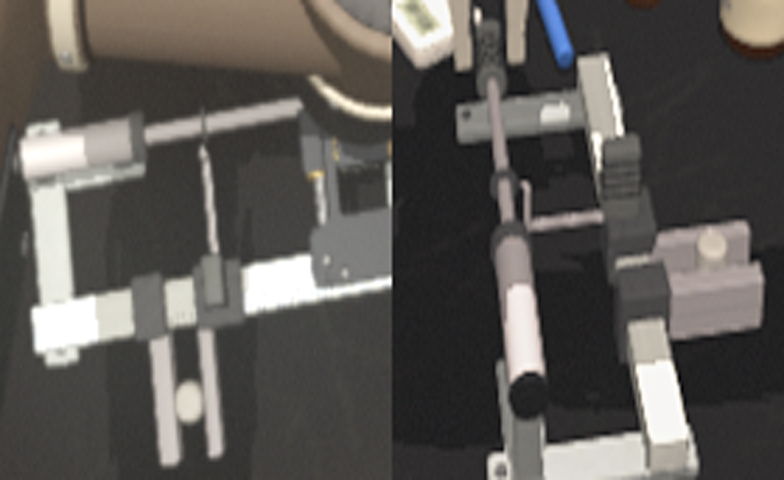

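Top crop: ring at (203,124) and pointer tip at (204,149). Allowing for the 8° rail angle, they agree to about 1 mm, and the 32.3 mm pull matches the measured 32–33 mm. The vial at (189,403) is upright and touched by both plates. Handing in.

Run:
```python
from plant import ctrl
print(ctrl.close_job())
```

```text
the job is handed in; nothing more can be done
None
```

The job is handed in, with no verdict shown: the jaw is shut on the upright vial, and the gripper holds the rod out about 32 mm with its ring within about 1 mm of the pointer.

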